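Send the loaded mould carriage home

ROBOT

A 6-joint arm with a two-finger parallel gripper is mounted at the origin on the work surface. World frame = base frame: x ahead of the robot, y to its left, z up, the work surface at z = 0. Lengths are in m, angles in rad, forces in N, time in s.
With the tool pointing down it reaches from about 0.35 to 0.85 m from the base axis. Payload 8.1 kg.
Tool frame: the origin (TCP) lies on the centre line of the jaws, within the pads' length; the fingertips stand robot.finger_overhang ahead of it and the grasp point (between the pads) lies 5 mm behind it (robot.finger_overhang is the distance from the TCP to the fingertips, in m); z points along the fingers, y is the direction in which the jaws open and shut (so a half turn about z gives the same grasp; the last joint's range is limited). The gripper opens to 93 mm and grips with 3 to 60 N. Pads are 15 mm wide; open, the fingers measure 128 mm over their backs; the gripper's body (75 mm by 188 mm) begins 65 mm behind the grasp point.
Start: joints at [1.183, 0.13, 1.488, -0, 1.523, -0.085], TCP at [0.179, 0.573, 0.233] pointing down, gripper open.
Joint ranges: [-2.96, 2.96], [-0.89, 2.26], [0.02, 2.5], [-1.34, 4.48], [0, 2.73], [-2.66, 2.66]. Speed limits (rad/s): [2.39, 2.39, 2.79, 3.14, 3.14, 3.14].

INTERFACE

Orientations are given as a rotation vector (axis times angle).
In Python, from plant import robot gives the robot as it stands. The module is installed in compiled form; this text tells all that it offers.
- The arm moves only by the tool carry_out, never from a script. Its argument "commands" is a list that holds one entry, the list of rows, each a list of 4 numbers: the shift along the tool's x, y, z in cm, then the turn about the tool's z in degrees. In form: [[[tx, ty, tz, roll], ...]]. A call has 1 to 20 rows; each row shifts and turns the commanded pose from where the row before left it, along the tool's axes as they then stand; what a row does not reach is not made up. A row lasts 1/12 s, in which the tool goes at most 41.7 mm and 7.16 degrees, less where a joint would pass 70% of its speed; a pose out of reach is approached as far as the arm can. A call is refused whole if a number of a shift passes 4.17 or a number of a turn 7.16, either way. A call with a gripper value outside its range is refused whole. "claw" is the finger opening in cm, from 0 to 9.3, set as the call begins (left out, the last holds). The fingers move at their own pace and stop on an object; "grip_force" is the grip in N (left out, the last holds). Time passes only in rows, so rows that do not move let the fingers close. It gives the time, the measured TCP pose, the force and the opening at its end, in the units of the state.
- robot.read_state(): the state, without advancing time (a new reading comes with each control period).
- robot.read_camera(name): name is "scene" or "top" or "wrist"; returns the picture (420x560x3 uint8, red, green, blue); there is no depth.
- robot.camera_params(name): a dict with "mtx" (3x3 intrinsics, pixels), "dist_coeffs" ([k1, k2, p1, p2, k3] as OpenCV has them; the pictures are not rectified), "R" (3x3) and "t" (3): a world point X has camera coordinates R X + t. Camera axes: x right, y down, z forward; pixel columns grow to the right and rows downward; lengths in m; the calibration is good to about 2 mm. A picture is of the moment at which its call begins: read the wrist's pose just before it. camera_params takes no time and is no camera call; for the wrist camera it gives the pose at the moment of the call.
- robot.close_job(): hands the job in, once; it reports no verdict.
The state is a dict: "t": time; "q": joint angles; "dq": joint speeds; "joint_torque": joint torques, N m; "tool_pos": TCP position; "orientation": TCP orientation; "force": force on the tool from outside, world axes, zero at the start; "wrist_torque": the same for the moment, N m; "opening": finger opening in m.
Only numpy, scipy, OpenCV 4.12 (cv2) and the standard library are available. Lean on these libraries where they do the work, as an engineer would, in place of code of your own. Each camera call takes 0.05 s, during which the arm holds its last target.

TASK

Two mould shuttles stand on the wax-injection bench. Push the carriage that holds the rubber mould along its rails into its clamp head, past the point where it sticks, until it is fully home against the stop inside, and let go of it. Push steadily rather than ramming it, and leave the other, empty carriage where it is.

Things in the scene. Friction and masses are not known exactly. Their poses are not given: they have to be found in the camera images.
- loaded_carriage: Steel carriage with the rubber mould (55 x 68 x 35 mm). Deck 165 x 76 mm, top 41 mm above the table; an upright push plate at its trailing end. Origin: centre of that plate's rear face, the one to push, 75 mm above the table. It slides along its own -y, to the robot's right give or take 7 degrees; +y points back out of the face; z up. It starts 80 to 100 mm short of its stop.
- loaded_plate_top (a point): Middle of the top edge of the loaded carriage's push plate (60 mm wide, 12 mm thick, 96 mm above the table); axes as the carriage. Behind the plate are only the two rails, 27 mm high, with end blocks 30 mm high. The carriage sticks: about 12 N are needed until it comes free, hopping some 5 mm ahead, about 62 mm before the stop; from there about 2 N. It stays where it is left.
- loaded_shuttle: Fixed bed, 110 x 400 x 12 mm, with rails; at its -y end a clamp head 106 wide, 142 high (cylinder on top to 212 mm), from y = -45 to -195 mm. Origin: centre of the underside, on the table; axes as the carriage. In this frame the carriage's origin is at y = 165 mm fully out and y = 65 mm home at the stop, hidden in the head.
- empty_carriage: The same carriage without a mould, on a like shuttle parallel to within 14 degrees, 170 to 210 mm nearer to the robot or farther from it. Same origin and axes. To be left alone.

How it is judged:
By the outcome, as a careful person would: the job done as asked, in the order asked, and still so for the second after the job is handed in, with the robot touching nothing.
It also fails if it takes over 32 s, if anything falls off the work surface, if the arm or the gripper's body presses on something with over 40 N, if the wrist force passes 120 N, or if a joint passes its speed limit or range.

## Working session

There is one attempt and no reset: what is moved stays moved. The work goes in short steps, Python scripts to look and compute and a tool call to move; the robot and the scene stay as the last step left them, time stands still between calls to the robot, and variables do not carry over. Pictures are saved under pics/ and viewed, and the job is handed in when it is done.

Besides the shell and the picture viewer there is one more tool, called after "Emit:" as a command line: name --argument value ..., lists and objects as JSON in quotes. carry_out: Moves the arm, as the interface text tells. Its arguments: {"type":"object","properties":{"commands":{"type":"array","items":{"type":"array","items":{"type":"array","items":{"type":"number"}}}},"claw":{"type":"number"},"grip_force":{"type":"number"}},"required":["commands"]}

```bash
mkdir -p pics; cat > h.py <<'E'
import numpy as np, cv2
from plant import robot
def snap(n,f):
    im=robot.read_camera(n); cv2.imwrite('pics/'+f,cv2.cvtColor(im,cv2.COLOR_RGB2BGR)); return im
def ray(n,uv,P=None):
    p=P or robot.camera_params(n); K=np.array(p['mtx']);d=np.array(p['dist_coeffs']);R=np.array(p['R']);t=np.array(p['t'])
    u=cv2.undistortPoints(np.array(uv,float).reshape(-1,1,2),K,d).reshape(-1,2)
    D=np.c_[u,np.ones(len(u))]@R; return -R.T@t, D
def plane(n,uv,z,P=None):
    o,D=ray(n,uv,P); return o+D*((z-o[2])/D[:,2])[:,None]
def proj(n,X,P=None):
    p=P or robot.camera_params(n);R=np.array(p['R'])
    return cv2.projectPoints(np.array(X,float).reshape(-1,3),cv2.Rodrigues(R)[0],np.array(p['t']),np.array(p['mtx']),np.array(p['dist_coeffs']))[0].reshape(-1,2)
def tri(n1,uv1,n2,uv2):
    o1,d1=ray(n1,[uv1]);o2,d2=ray(n2,[uv2]);d1=d1[0];d2=d2[0]
    s=np.linalg.lstsq(np.c_[d1,-d2],o2-o1,rcond=None)[0]
    a=o1+s[0]*d1;b=o2+s[1]*d2; return (a+b)/2,np.linalg.norm(a-b)
E
python3 - <<'E'
from h import *
for n in ['scene','top','wrist']: snap(n,n+'1.png')
s=robot.read_state(); print(s['t'],s['tool_pos'],s['orientation'],s['force'],s['opening'],robot.finger_overhang)
for n in ['scene','top']: print(n,-np.array(robot.camera_params(n)['R']).T@robot.camera_params(n)['t'])
E
```

```text
0.15 [0.17875459 0.57231568 0.2318283 ] [-4.73747372e-01 -3.10536225e+00  2.18622055e-03] [ 0.64619036  0.40688625 -0.32839335] 0.0930424567498925 0.014
scene [ 0.76247716 -0.28436429  0.60769311]
top [0.51252444 0.06575427 0.7541262 ]
```

View pics/scene1.png

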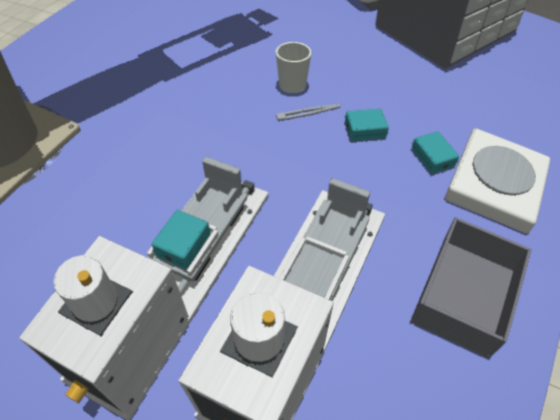

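View pics/top1.png

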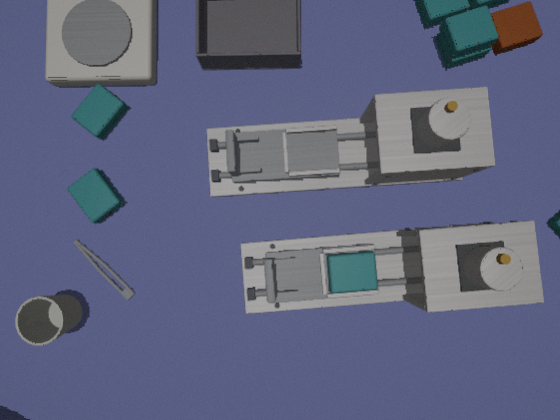

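View pics/wrist1.png

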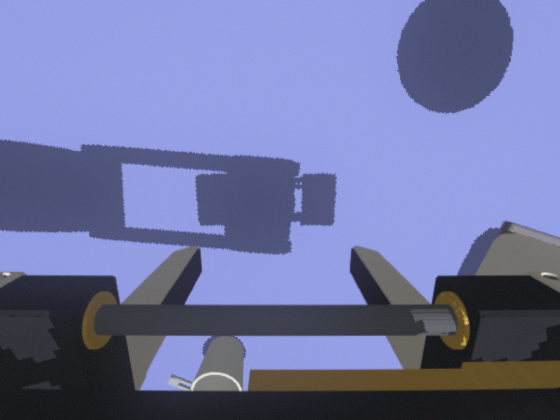

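The loaded carriage is the nearer one: teal mould at top (352,272), its push plate near (270,278). The empty one is farther, with its plate near (231,153). I'll zoom in to pick the plate corners.

```bash
python3 - <<'E'
import cv2
a=cv2.imread('pics/top1.png')[220:320,235:395]; cv2.imwrite('pics/topz.png',cv2.resize(a,None,fx=5,fy=5,interpolation=cv2.INTER_CUBIC))
a=cv2.imread('pics/scene1.png')[150:250,180:290]; cv2.imwrite('pics/scz.png',cv2.resize(a,None,fx=6,fy=6,interpolation=cv2.INTER_CUBIC))
E
```

```text
(no output)
```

View pics/topz.png

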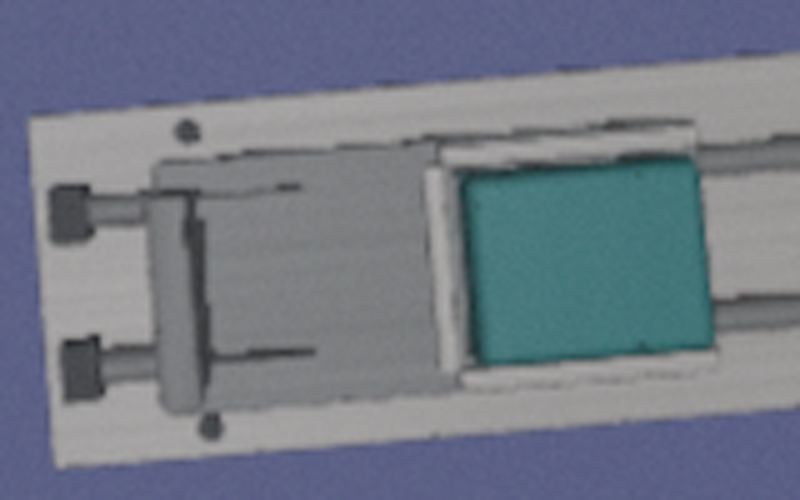

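View pics/scz.png

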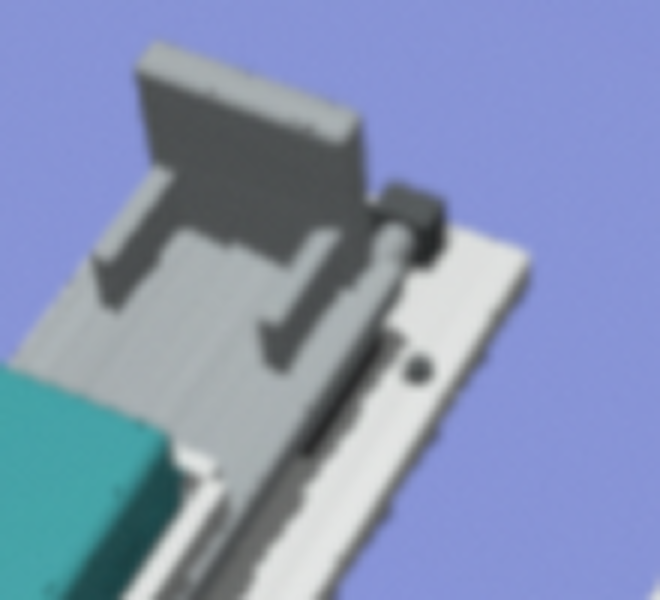

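```bash
python3 - <<'E'
from h import *
T=lambda u,v:(235+(u-2)/5,220+(v-2)/5)
S=lambda u,v:(180+(u-2.5)/6,150+(v-2.5)/6)
c={'rear_near':((165,411),(150,42)),'rear_far':((148,194),(358,115)),'front_far':((188,194),(345,140)),'front_near':((203,406),(137,72))}
for k,(a,b) in c.items():
    X,e=tri('top',T(*a),'scene',S(*b)); print(k,X.round(4),round(e,4),'plane96',plane('top',[T(*a)],.096)[0].round(4))
P=plane('top',[T(28,118),T(55,467)],.012); print('bed end',P.round(4))
P=plane('top',[T(30,118),T(800,52),T(55,467),T(800,405)],.012); print(P.round(4))
for a,b in((0,1),(2,3)):
    d=P[b]-P[a]; print('rail angle from -y deg',np.degrees(np.arctan2(d[0],-d[1])))
print('mould',plane('top',[T(465,180),T(695,160),T(715,348),T(480,362)],.07).round(4))
# bed from colour mask
im=cv2.imread('pics/top1.png')
E
```

```text
rear_near [0.4259 0.0924 0.0974] 0.0004 plane96 [0.4259 0.0926 0.096 ]
rear_far [0.4852 0.0963 0.0984] 0.0009 plane96 [0.4855 0.0966 0.096 ]
front_far [0.4863 0.086  0.0997] 0.002 plane96 [0.4854 0.0855 0.096 ]
front_near [0.4278 0.0825 0.0966] 0.0013 plane96 [0.4272 0.0821 0.096 ]
bed end [[0.5062 0.138  0.012 ]
 [0.398  0.1304 0.012 ]]
[[ 0.5062  0.1374  0.012 ]
 [ 0.5237 -0.1041  0.012 ]
 [ 0.398   0.1304  0.012 ]
 [ 0.4144 -0.1009  0.012 ]]
rail angle from -y deg 4.134070709413856
rail angle from -y deg 4.048871943573478
mould [[ 0.4873  0.0065  0.07  ]
 [ 0.4922 -0.0598  0.07  ]
 [ 0.4385 -0.0641  0.07  ]
 [ 0.4353  0.0032  0.07  ]]
```

Emit:
carry_out --commands '[[[-2.4,-2.0,0,0],[-2.4,-2.0,0,0],[-2.4,-2.0,0,0],[-2.4,-2.0,0,0],[-2.4,-2.0,0,0],[-2.4,-2.0,0,0],[-2.4,-2.0,0,0],[-2.4,-2.0,0,0],[-2.4,-2.0,0,0],[-2.4,-2.0,0,0],[-2.4,-2.0,0,0],[-2.4,-2.0,0,0],[-2.4,-2.0,0,0],[-2.4,-2.0,0,0],[-2.4,-2.0,0,0],[-2.4,-2.0,0,0]]]' --claw 0 --grip_force 20

```text
t: 1.48
tool_pos: [0.4504, 0.1513, 0.2325]
orientation: [-0.474, -3.105, 0.0]
force: [0.1, 0.3, 0.2]
opening: 0.0005
```

Emit:
carry_out --commands '[[[0,0,0,6.85],[0,0,0,6.85],[0,0,0,6.85],[0,0,0,6.85],[0,0,0,6.85],[0,0,0,6.85],[0,0,0,6.85],[0,0,0,6.85],[0,0,0,6.85],[0,0,0,6.85],[0,0,0,0],[0,0,0,0]]]'

```text
t: 2.48
tool_pos: [0.4498, 0.1527, 0.2324]
orientation: [-2.135, -2.304, 0.001]
force: [0.3, 0.1, -0.5]
opening: 0.0002
```

```bash
cat >> h.py <<'E'
from scipy.spatial.transform import Rotation as Ro
def rep(F=(0.4557,0.0945),ang=4.1):
    s=robot.read_state();R=Ro.from_rotvec(s['orientation']).as_matrix();p=np.array(s['tool_pos'])
    a=np.radians(ang);out=np.array([-np.sin(a),np.cos(a)]);lat=np.array([np.cos(a),np.sin(a)])
    v=p[:2]-np.array(F)
    print('t',s['t'],'p',p.round(4),'f',np.round(s['force'],1),'open',round(s['opening'],4),'out',(v@out).round(4),'lat',(v@lat).round(4))
    print('tool x',R[:,0].round(3),'yaw err',round(np.degrees(np.arctan2(R[1,0],R[0,0]))-90-ang,2),'y',R[:,1].round(3),'z',R[:,2].round(3))
    return s,R,p
E
python3 - <<'E'
from h import *
s,R,p=rep()
P=robot.camera_params('wrist'); c=-np.array(P['R']).T@P['t']; print('cam in tool',R.T@(c-p))
snap('wrist','wrist2.png'); snap('top','top2.png')
E
```

```text
t 2.4833 p [0.4498 0.1527 0.2324] f [ 0.3  0.1 -0.5] open 0.0002 out 0.0585 lat -0.0017
tool x [-0.076  0.997 -0.   ] yaw err 0.27 y [ 0.997  0.076 -0.   ] z [-0. -0. -1.]
cam in tool [ 0.07607508 -0.00070713 -0.15329134]
```

View pics/wrist2.png

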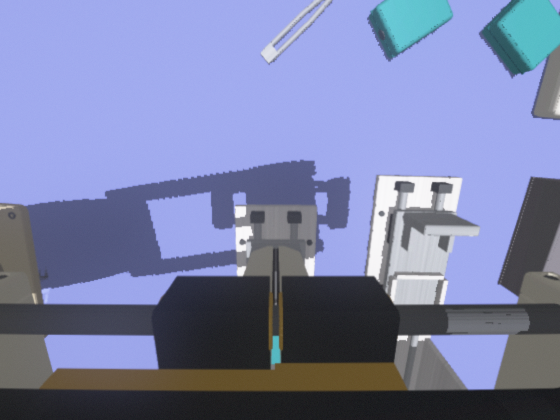

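View pics/top2.png

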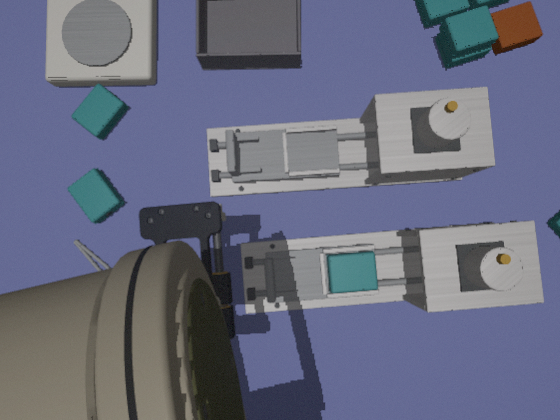

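The wrist view shows the tool centred between the loaded shuttle's rail end blocks (257 and 294, 217), and the top view shows the carriage unmoved. The tool is square to the plate and about 58 mm behind its face. Next I descend.

Emit:
carry_out --commands '[[[0,0.2,1.6,0],[0,0,1.6,0],[0,0,1.6,0],[0,0,1.6,0],[0,0,1.6,0],[0,0,1.6,0],[0,0,1.6,0],[0,0,1.6,0],[0,0,1.6,0],[0,0,1.3,0],[0,0,0,0]]]'

```text
t: 3.5
tool_pos: [0.4498, 0.1524, 0.0726]
orientation: [-2.135, -2.301, 0.006]
force: [-0.2, 0.4, -0.5]
opening: 0.0005
```

```bash
python3 - <<'E'
from h import *
rep(); snap('scene','sc3.png')
E
```

```text
t 3.5 p [0.4498 0.1524 0.0726] f [-0.2  0.4 -0.5] open 0.0005 out 0.0582 lat -0.0018
tool x [-0.075  0.997 -0.001] yaw err 0.2 y [ 0.997  0.075 -0.005] z [-0.005 -0.001 -1.   ]
```

View pics/sc3.png

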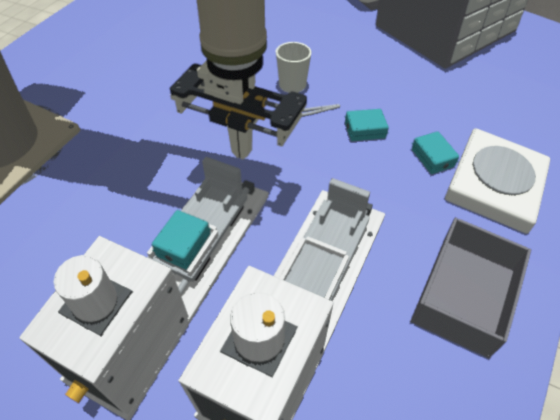

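Emit:
carry_out --commands '[[[-1,0.1,0,0],[-1,0,0,0],[-1,0,0,0],[-0.8,0,0,0],[-0.4,0,0,0],[-0.2,0,0,0],[-0.2,0,0,0],[-0.2,0,0,0],[-0.2,0,0,0],[-0.1,0,0,0],[-0.1,0,0,0]]]'

```text
t: 4.47
tool_pos: [0.4568, 0.1026, 0.0758]
orientation: [-2.138, -2.3, -0.003]
force: [-0.5, 10.1, 1.2]
opening: 0.0004
```

```bash
python3 - <<'E'
from h import *
rep()
E
```

```text
t 4.4667 p [0.4568 0.1026 0.0758] f [-0.5 10.1  1.2] open 0.0004 out 0.008 lat 0.0016
tool x [-0.073  0.997  0.003] yaw err 0.08 y [0.997 0.073 0.   ] z [ 0.     0.003 -1.   ]
```

Contact is where it was expected (out 8.0 mm), with about 10 N of push. I continue slowly.

Emit:
carry_out --commands '[[[-0.15,0,0,0],[-0.15,0,0,0],[-0.15,0,0,0],[-0.15,0,0,0],[-0.15,0,0,0],[-0.15,0,0,0],[-0.15,0,0,0],[-0.15,0,0,0],[-0.15,0,0,0],[-0.15,0,0,0],[-0.15,0,0,0],[-0.15,0,0,0]]]'

```text
t: 5.47
tool_pos: [0.458, 0.0846, 0.0758]
orientation: [-2.138, -2.3, -0.003]
force: [-1.6, 6.1, 2.4]
opening: 0.0006
```

```bash
python3 - <<'E'
from h import *
rep()
E
```

```text
t 5.4667 p [0.458  0.0846 0.0758] f [-1.6  6.1  2.4] open 0.0006 out -0.01 lat 0.0016
tool x [-0.073  0.997  0.002] yaw err 0.09 y [0.997 0.073 0.   ] z [-0.     0.002 -1.   ]
```

Emit:
carry_out --commands '[[[-0.15,0,0,0],[-0.15,0,0,0],[-0.15,0,0,0],[-0.15,0,0,0],[-0.15,0,0,0],[-0.15,0,0,0],[-0.15,0,0,0],[-0.15,0,0,0],[-0.15,0,0,0],[-0.15,0,0,0],[-0.15,0,0,0],[-0.15,0,0,0],[-0.15,0,0,0],[-0.15,0,0,0],[-0.15,0,0,0],[-0.15,0,0,0],[-0.15,0,0,0],[-0.15,0,0,0]]]'

```text
t: 6.97
tool_pos: [0.46, 0.0561, 0.0756]
orientation: [2.139, 2.3, 0.0]
force: [-0.2, 2.3, 2.5]
opening: 0.0004
```

```bash
python3 - <<'E'
from h import *
rep(); snap('top','top4.png')
E
```

```text
t 6.9667 p [0.46   0.0561 0.0756] f [-0.2  2.3  2.5] open 0.0004 out -0.0386 lat 0.0016
tool x [-0.072  0.997  0.   ] yaw err 0.05 y [0.997 0.072 0.   ] z [ 0.  0. -1.]
```

View pics/top4.png

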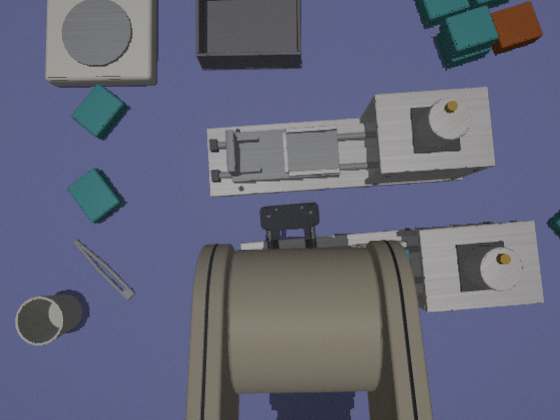

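The carriage has come free (2.3 N). Before the last 50 mm I check the arm's clearance to the head.

```bash
python3 - <<'E'
from h import *
snap('scene','sc4.png')
E
```

```text
(no output)
```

View pics/sc4.png

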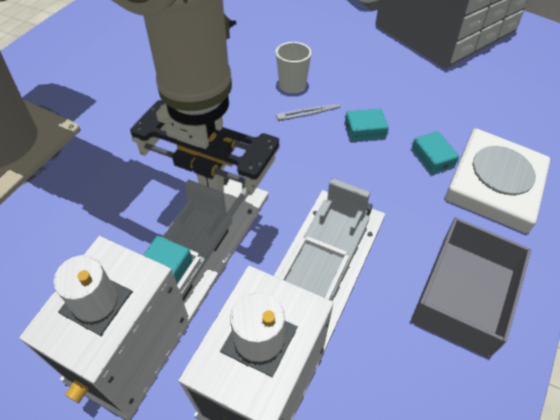

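The forearm stands well above the head, and the mould at (167,258) is just entering it. I continue.

Emit:
carry_out --commands '[[[-0.2,0,0,0],[-0.2,0,0,0],[-0.2,0,0,0],[-0.2,0,0,0],[-0.2,0,0,0],[-0.2,0,0,0],[-0.2,0,0,0],[-0.2,0,0,0],[-0.2,0,0,0],[-0.2,0,0,0],[-0.2,0,0,0],[-0.2,0,0,0],[-0.2,0,0,0],[-0.2,0,0,0],[-0.2,0,0,0],[-0.2,0,0,0],[-0.2,0,0,0],[-0.2,0,0,0],[-0.2,0,0,0]]]'

```text
t: 8.65
tool_pos: [0.4627, 0.0181, 0.0756]
orientation: [-2.139, -2.3, 0.0]
force: [-1.8, 2.3, -1.1]
opening: 0.0002
```

Emit:
carry_out --commands '[[[-0.1,0,0,0],[-0.1,0,0,0],[-0.1,0,0,0],[-0.1,0,0,0],[-0.1,0,0,0],[-0.1,0,0,0]]]'

```text
t: 9.15
tool_pos: [0.4631, 0.0123, 0.0756]
orientation: [-2.139, -2.3, 0.0]
force: [-1.1, 1.9, -1.0]
opening: 0.0005
```

```bash
python3 - <<'E'
from h import *
rep()
E
```

```text
t 9.15 p [0.4631 0.0123 0.0756] f [-1.1  1.9 -1. ] open 0.0005 out -0.0825 lat 0.0015
tool x [-0.072  0.997  0.   ] yaw err 0.06 y [ 0.997  0.072 -0.   ] z [-0.  0. -1.]
```

Emit:
carry_out --commands '[[[-0.1,0,0,0],[-0.1,0,0,0],[-0.1,0,0,0],[-0.1,0,0,0],[0,0,0,0]]]'

```text
t: 9.57
tool_pos: [0.4634, 0.0098, 0.0757]
orientation: [-2.138, -2.299, -0.003]
force: [-1.1, 9.6, -0.2]
opening: 0.0003
```

The force is rising and the tool lags its command, which fits the stop. I add a little more to confirm.

Emit:
carry_out --commands '[[[-0.1,0,0,0],[-0.1,0,0,0],[0,0,0,0]]]'

```text
t: 9.82
tool_pos: [0.4634, 0.0097, 0.0757]
orientation: [-2.136, -2.298, -0.006]
force: [-2.9, 19.9, 3.5]
opening: 0.0003
```

Firm stop: 20 N and only 0.1 mm of movement. I back off and look.

Emit:
carry_out --commands '[[[0.2,0,0,0],[0.2,0,0,0],[0.5,0,0,0],[1,0,0,0],[1.5,0,0,0],[2,0,0,0],[2,0,0,0],[2,0,0,0],[1,0,-1,0],[0,0,-2,0],[0,0,-2,0],[0,0,-2,0],[0,0,-2,0],[0,0,-2,0],[0,0,-2,0],[0,0,-1,0]]]'

```text
t: 11.15
tool_pos: [0.4573, 0.1102, 0.2194]
orientation: [2.138, 2.298, 0.005]
force: [0.2, -0.3, 0.5]
opening: 0.0005
```

Emit:
carry_out --commands '[[[3,0,0,0],[3,0,0,0],[3,0,0,0],[3,0,0,0],[3,0,0,0],[3,0,0,0],[0,0,0,0],[0,0,0,0]]]'

```text
t: 11.82
tool_pos: [0.4425, 0.2908, 0.2154]
orientation: [2.136, 2.303, -0.001]
force: [0.4, 0.1, 0.3]
opening: 0.0008
```

```bash
python3 - <<'E'
from h import *
rep(); snap('top','top5.png'); snap('scene','sc5.png')
a=cv2.imread('pics/top5.png')[110:320,200:500]; cv2.imwrite('pics/top5z.png',cv2.resize(a,(780,546),interpolation=cv2.INTER_CUBIC))
E
```

```text
t 11.8167 p [0.4425 0.2908 0.2154] f [0.4 0.1 0.3] open 0.0008 out 0.1967 lat 0.0009
tool x [-0.075  0.997 -0.001] yaw err 0.21 y [ 0.997  0.075 -0.   ] z [-0.    -0.001 -1.   ]
```

View pics/top5z.png

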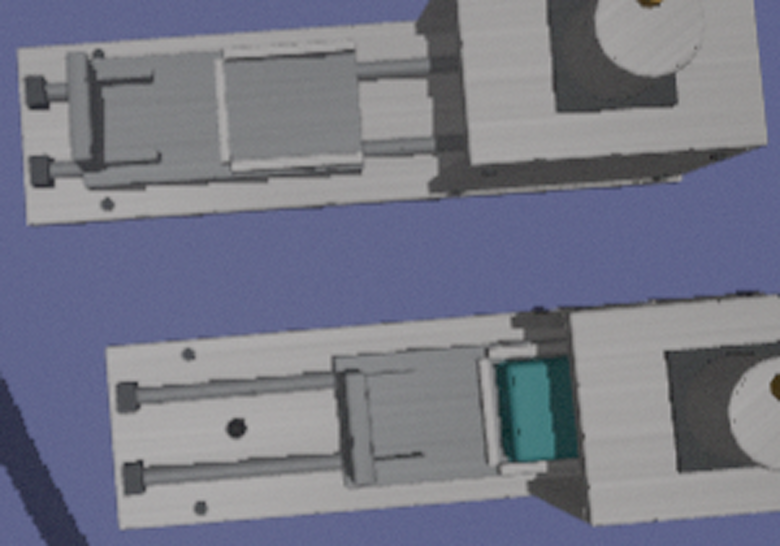

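View pics/sc5.png

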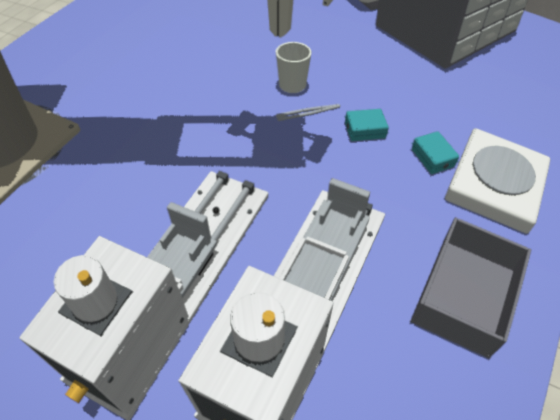

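```bash
python3 - <<'E'
from h import *
T=lambda u,v:(200+(u-.8)/2.6,110+(v-.8)/2.6)
S=robot.read_state()
E_=plane('top',[T(107,348),T(120,528)],.012)
Pl=plane('top',[T(340,373),T(350,486)],.096)
print(E_.round(4),Pl.round(4))
a=np.radians(4.1);out=np.array([-np.sin(a),np.cos(a)])
print('y_s',200+1000*((Pl.mean(0)-E_.mean(0))[:2]@out), 'from first corners',200+1000*((np.array([.4557,.0945])-np.array([.4521,.1342]))@out))
print('head-front base/top edge y_s', 200+1000*((plane('top',[T(572,310),T(590,523)],.142).mean(0)-E_.mean(0))[:2]@out))
d=cv2.absdiff(cv2.imread('pics/top1.png'),cv2.imread('pics/top5.png'))[110:200,200:500]; print('empty region diff',d.mean(),d.max())
d=cv2.absdiff(cv2.imread('pics/scene1.png'),cv2.imread('pics/sc5.png'))[180:300,290:390]; print(d.mean(),d.max())
E
```

```text
[[0.5057 0.137  0.012 ]
 [0.3984 0.13   0.012 ]] [[0.4916 0.0047 0.096 ]
 [0.4319 0.0006 0.096 ]]
y_s 68.79335933774175 from first corners 160.14421011804384
head-front base/top edge y_s -43.60865084964158
empty region diff 5.302456790123457 14
4.694388888888889 9
```

The camera puts the carriage at y ≈ 67–69 mm against a nominal 65, which is close to the error limit. I'll measure it more finely.

```bash
python3 - <<'E'
import cv2
a=cv2.imread('pics/top5.png')[240:310,315:435]; cv2.imwrite('pics/t6.png',cv2.resize(a,None,fx=6,fy=6,interpolation=cv2.INTER_CUBIC))
a=cv2.imread('pics/sc5.png')[190:290,140:240]; cv2.imwrite('pics/s6.png',cv2.resize(a,None,fx=6,fy=6,interpolation=cv2.INTER_CUBIC))
E
```

```text
(no output)
```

View pics/t6.png

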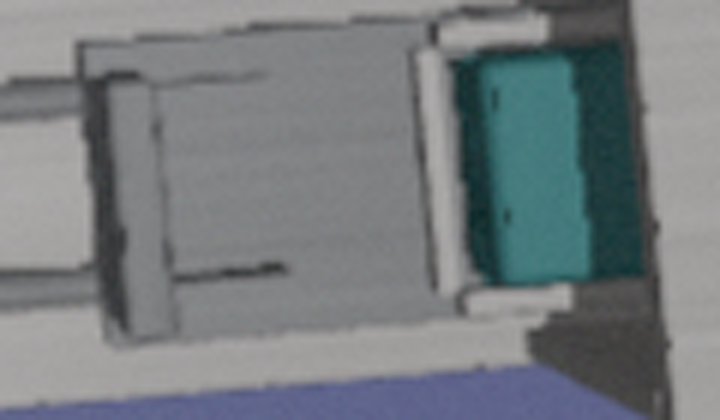

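View pics/s6.png

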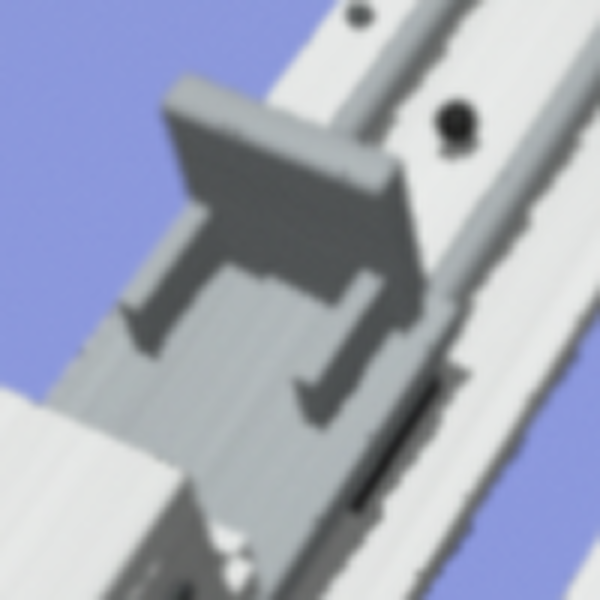

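```bash
python3 - <<'E'
from h import *
T=lambda u,v:(315+(u-2.5)/6,240+(v-2.5)/6)
S=lambda u,v:(140+(u-2.5)/6,190+(v-2.5)/6)
a=np.radians(4.1);out=np.array([-np.sin(a),np.cos(a)])
B=(np.array([.4521,.1342])+np.array([.45205,.1335]))/2
for f,A in (('rear far',((108,78),(400,158))),('rear near',((130,337),(190,76)))):
    X,e=tri('top',T(*A[0]),'scene',S(*A[1])); Y=plane('top',[T(*A[0])],.096)[0]
    print(f,X.round(4),round(e,4),Y.round(4),'y_s',200+1000*(X[:2]-B)@out,200+1000*(Y[:2]-B)@out)
E
```

```text
rear far [0.4921 0.0017 0.0982] 0.0008 [0.4923 0.0018 0.096 ] y_s 65.33885483220544 65.36075950167611
rear near [ 0.4335 -0.0018  0.0956] 0.0012 [ 0.4331 -0.0021  0.096 ] y_s 66.07326847557056 65.77850683734869
```

The corrected rear top edge gives y ≈ 65.6 mm, so the carriage is home. My earlier pick was the foot of the rear face. The gripper is clear, so I hand in.

```bash
python3 -c "
from h import *
rep(); robot.close_job()"
```

```text
t 11.9167 p [0.443  0.2891 0.2155] f [0.7 0.3 0.5] open 0.0002 out 0.195 lat 0.0012
tool x [-0.073  0.997 -0.001] yaw err 0.07 y [ 0.997  0.073 -0.   ] z [-0.    -0.001 -1.   ]
the job is handed in; nothing more can be done
```

The loaded carriage, on the nearer shuttle, is fully home against its stop, and I handed the job in at 11.9 s. I pushed it with closed fingers at about 12 to 24 mm/s. It was about 10 N while sticking and about 2 N once free. I then backed off and withdrew the gripper.

- **At the stop:** the force rose to 20 N with only 0.1 mm of movement. I read the force only at the end of each move, so peaks in between were not seen.
- **Position:** two camera views put the plate face at y ≈ 65.3–66.1 mm in the shuttle frame, against 65 mm nominal. Working from the tool's position gave 67.5 mm, which is looser. A first camera estimate of 68.8 mm was wrong because I had picked the foot of the plate's rear face instead of its top edge.
- **Other checks:** before-and-after pictures show the empty carriage did not move, and the robot was touching nothing at hand-in.

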